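# Fit the tang spring on a floor-pivot pin

## Task

Fit the bright tang spring to the floor pivot on the display board: thread it, tang end down, over the slotted head of the pin, then down until its tang drops into one of the notches of the brass collar and the spring sits upright, fully home on the plate. Go gently: whenever it snags, twist the spring a little until it drops, never push harder to force it past. Let go of it at the end, and leave the other things on the counter where they are.

Things in the scene. Friction and masses are not known exactly. Their poses are not given: they have to be found in the camera images.
- spring_mid (a point): Bright steel tang spring, upright, tang end down: outside 35 mm, inside 28 mm, 62 mm long, wire 3.5 mm, about 0.1 kg. Its axis, half-way up; z is the axis, up; x points to the tang's side. Grip it across the coils from 40 mm up: the coils below 24 mm give, 1.5 N/mm under a push (14 mm of travel) and 0.5 N m/rad in twist.
- spring_foot (a point): Centre of the underside of the spring's lowest coil, 31 mm below spring_mid (less when compressed); same axes. In that coil's plane, towards +x, the wire's end is bent inward as a radial tang 3.5 mm thick, its tip 8.5 mm from the axis.
- spring_leg (a point): Tip of the spring's upright upper leg, a 12 mm straight end of wire on the top coil, right above the tang: it shows where the tang is.
- seat (a point): Where the pin's axis meets the pivot's steel plate (100 mm square, 6 mm thick, on a 150 mm square, 18 mm plywood board fixed to the counter), 24 mm above the counter; z up. A fixed upright steel pin 13 mm thick rises here. Fully home, the spring's lowest coil lies on the plate round the collar, the tang in a notch.
- head_top (a point): Centre of the top of the pin's head, 70 mm above the plate; z up. The head is 24 mm across, 8 mm thick, its rim chamfered. One slot 5.4 mm wide is cut in from its rim down to the pin's 13 mm, for the tang to pass. The slot points along this point's +x, but only to within 1.1 rad either way: how the pin is turned is not given. Below the head the spring turns freely.
- collar_top (a point): Centre of the top of the brass collar, 24 mm across and 8 mm high, fixed round the pin's foot on the plate. It has four radial notches 6 mm wide, 90 degrees apart, open down to the plate, for the tang. They are set out of line with the head's slot on purpose, by 23 to 67 degrees (so that the spring cannot ride up again); how far is not given.
- dark_spring_mid (a point): Black plain spring, 26 mm in diameter, 36 mm high, standing; its centre. Leave it.
- wide_spring_mid (a point): Yellow plain spring, 49 mm in diameter, 41 mm high, standing; its centre. Leave it.
- bush_mid (a point): White nylon bush, 42 mm in diameter, 22 mm high; its centre. Leave it.
- screwdriver_grip (a point): Red screwdriver lying on the counter; middle of its handle. Leave it.
- carton_mid (a point): Closed carton of screws, 70 x 100 x 45 mm; its centre. Leave it.
- padlock_mid (a point): Brass padlock lying flat, 32 x 40 x 18 mm body; centre of the body. Leave it.
There are look-alikes about, which are no part of the job. Leave any pink look-alike of the part that bears seat alone.

How it is judged:
By the outcome, as a careful person would: the job done as asked, in the order asked, and still so for the second after the job is handed in, with the robot touching nothing.
It also fails if it takes over 72 s, if anything falls off the work surface, if the arm or the gripper's body presses on something with over 40 N, if the wrist force passes 120 N, or if a joint passes its speed limit or range.

## Robot

A 7-joint arm with a two-finger parallel gripper is mounted at the origin on the work surface. World frame = base frame: x ahead of the robot, y to its left, z up, the work surface at z = 0. Lengths are in m, angles in rad, forces in N, time in s.
With the tool pointing down it reaches from about 0.4 to 0.85 m from the base axis. Payload 10.4 kg.
Tool frame: the origin (TCP) lies midway between the tips of the shut fingers; the grasp point (between the pads) lies 19 mm behind it (r.tcp_to_grasp is the z of the grasp point in the tool frame, in m); z points along the fingers, x is the direction in which the jaws open and shut, and the axes are right-handed (so a half turn about z gives the same grasp; the last joint's range is limited). The gripper opens to 87 mm and grips with 3 to 60 N. Pads are 19 mm wide; open, the fingers measure 117 mm over their backs; the gripper's body (75 mm by 190 mm) begins 51 mm behind the grasp point.
Start: joints at [1.081, 0.332, -0.065, 1.46, 0.022, 1.35, -0.088], TCP at [0.281, -0.558, 0.223] pointing down, gripper open.
Joint ranges: [-2.6, 2.6], [-0.5, 2.12], [-1.47, 1.34], [0.16, 2.42], [-1.27, 4.41], [0.06, 2.06], [-2.6, 2.6]. Speed limits (rad/s): [2.22, 2.22, 2.79, 2.79, 3.14, 3.14, 3.14].

## Interface

Orientations are given as a unit quaternion [x, y, z, w].
In Python, from bench import r, camera, close_job gives the robot as it stands. The module is installed in compiled form; this text tells all that it offers.
- The arm moves only by the shell command python3 -m crank 'ROWS' [FORCE]. ROWS is JSON, a list of rows, each an object of numbers: "x", "y", "z": the shift along the tool's x, y, z scaled (see below); "ax", "ay", "az": the turn, a rotation vector about the tool's x, y, z scaled (see below); "claw": the closure, from -1 (fully open) to 1 (shut), so that 0 is half open. A call has exactly 5 rows; each row is the pose to reach, as a shift and turn from the pose commanded when the call began, along the tool's axes at that moment; what a row does not reach only later rows make up. The controller multiplies each number of a shift by 1 m and each number of a turn by 2 rad. A row lasts 1/12 s, in which the tool goes at most 41.7 mm and 7.16 degrees, less where a joint would pass 70% of its speed; a pose out of reach is approached as far as the arm can. A call with a number of a shift or a turn outside -1 to 1 is refused whole. A call with a gripper value outside its range is refused whole. The fingers move at their own pace and stop on an object; FORCE is the grip in N (left out, the last holds). Time passes only in rows, so rows that repeat a pose let the fingers close, or fill a call up. It gives the time, the measured TCP pose, the force and the opening at its end, in the units of the state.
- r.read_state(): the state, without advancing time (a new reading comes with each control period).
- camera(name): name is "side" or "top" or "wrist"; returns a dict with "color" (420x560x3 uint8, blue, green, red), "fx", "fy", "cx", "cy" (pixels), "eye" and "orientation" of the camera in the world. Camera axes: x right, y down, z forward; pixel columns grow to the right and rows downward; lengths in m; the calibration is good to about 2 mm. The wrist camera is an equidistant fisheye: a pixel r from the principal point sees the ray r / f radians off the axis. A picture is of the moment at which its call begins. There is no depth.
- close_job(): hands the job in, once; it reports no verdict.
The state is a dict: "time": time; "joint_positions": joint angles; "joint_vel": joint speeds; "joint_torque": joint torques, N m; "ee_pos": TCP position; "eef_rot": TCP orientation; "ft_force": force on the tool from outside, world axes, zero at the start; "torque": the same for the moment, N m; "width": finger opening in m.
Only numpy, scipy, OpenCV 4.12 (cv2) and the standard library are available. Lean on these libraries where they do the work, as an engineer would, in place of code of your own. Each camera call takes 0.05 s, during which the arm holds its last target. There are 200 camera calls.

## Working session

There is one attempt and no reset: what is moved stays moved. The work goes in short steps, Python scripts to look and compute and a shell command to move; the robot and the scene stay as the last step left them, time stands still between calls to the robot, and variables do not carry over. Pictures are saved under pics/ and viewed, about 8 in all and at most 12, crops included, and the job is handed in when it is done.

```bash
mkdir -p pics
cat > h.py <<'E'
import numpy as np, cv2
from scipy.spatial.transform import Rotation as R
from bench import r, camera, close_job
def snap(n,f):
    c=camera(n); cv2.imwrite('pics/'+f,c['color']); return c
def ray(c,u,v,fish=False):
    x=(u-c['cx'])/c['fx']; y=(v-c['cy'])/c['fy']
    if fish:
        t=np.hypot(x,y); d=np.array([x/t*np.sin(t),y/t*np.sin(t),np.cos(t)]) if t>0 else np.array([0,0,1.])
    else: d=np.array([x,y,1.])
    return R.from_quat(c['orientation']).apply(d)
def atz(c,u,v,z,fish=False):
    d=ray(c,u,v,fish); e=np.array(c['eye']); return e+d*(z-e[2])/d[2]
def proj(c,p,fish=False):
    q=R.from_quat(c['orientation']).inv().apply(np.array(p)-np.array(c['eye']))
    if fish:
        t=np.arctan2(np.hypot(q[0],q[1]),q[2]); h=np.hypot(q[0],q[1]); x,y=t*q[0]/h,t*q[1]/h
    else: x,y=q[0]/q[2],q[1]/q[2]
    return np.array([c['cx']+c['fx']*x,c['cy']+c['fy']*y])
E
python3 - <<'E'
from h import *
import pickle
for n in ['top','side','wrist']:
    c=snap(n,n+'0.png'); print(n,{k:np.round(v,4).tolist() for k,v in c.items() if k!='color'}); pickle.dump(c,open(n+'0.pkl','wb'))
s=r.read_state(); print(s, r.tcp_to_grasp)
E
```

```text
top {'fx': 544.0769, 'fy': 544.0769, 'cx': 273.4125, 'cy': 212.512, 'eye': [0.4629, -0.0094, 1.3045], 'orientation': [0.7112, -0.7024, 0.0181, -0.0208]}
side {'fx': 492.7435, 'fy': 492.7435, 'cx': 283.2644, 'cy': 210.9431, 'eye': [0.2088, -1.0679, 0.6949], 'orientation': [0.8484, -0.1314, 0.0694, -0.5081]}
wrist {'fx': 325.1923, 'fy': 325.1923, 'cx': 279.3654, 'cy': 211.711, 'eye': [0.3432, -0.5265, 0.3856], 'orientation': [0.8444, -0.5201, -0.0676, 0.1088]}
{'time': 0.15, 'joint_positions': array([ 1.08139537,  0.33274592, -0.06471599,  1.46071328,  0.02160194,
        1.34989101, -0.0884974 ]), 'joint_vel': array([-0.00048668, -0.00204582, -0.00041466, -0.00454432,  0.00142437,
        0.00071911, -0.00122488]), 'joint_torque': array([ 1.04662162e-03, -6.23630190e+01,  2.47816328e-02, -3.90141177e+01,
       -6.11745799e-02,  3.71160312e-02,  1.14107893e-04]), 'ee_pos': array([ 0.28115422, -0.55788167,  0.22194151]), 'eef_rot': array([ 8.51487535e-01, -5.24374576e-01, -4.62421233e-04, -2.61151459e-04]), 'ft_force': array([ 0.30260456, -0.49974035, -0.03509499]), 'torque': array([-0.02031079,  0.0048502 ,  0.01440446]), 'width': 0.08697833608376748} -0.0187
```

View pics/top0.png

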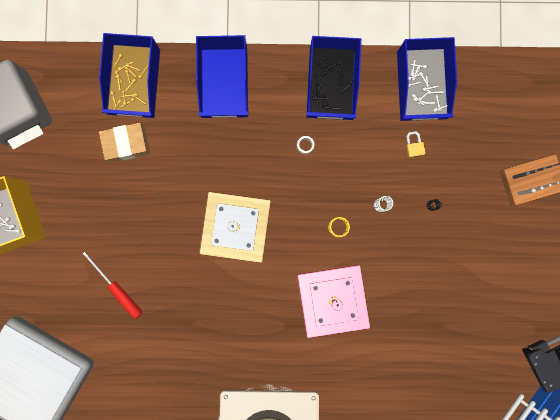

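View pics/side0.png

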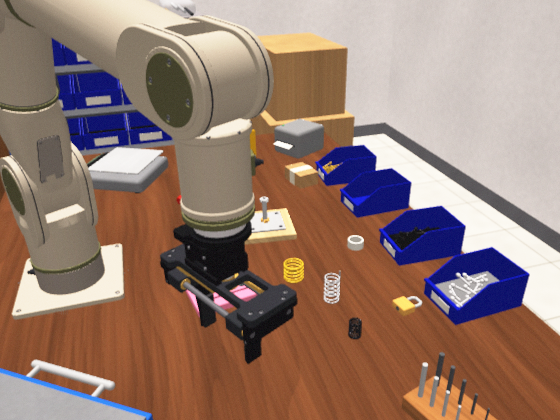

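The top view shows the tang spring at about (383,204), the black spring at (434,205), the yellow one at (339,227), and the real board with its pin at about (234,227). The pink look-alike is at (335,302). I'll zoom in next.

Run:
```python
from h import *
import pickle
c=pickle.load(open('top0.pkl','rb')); s=pickle.load(open('side0.pkl','rb'))
a=cv2.resize(c['color'][184:234,358:408],(400,400),interpolation=cv2.INTER_CUBIC)
b=cv2.resize(c['color'][202:252,210:260],(400,400),interpolation=cv2.INTER_CUBIC)
d=cv2.resize(s['color'][265:310,312:357],(400,400),interpolation=cv2.INTER_CUBIC) if 0 else None
e=np.hstack([a,b]); cv2.imwrite('pics/z1.png',e)
for u,v,z in [(383,204,.03),(234,227,.024),(234,227,.094),(434,205,.036),(339,227,.04)]: print(atz(c,u,v,z))
```

```text
[ 0.55619735 -0.26090909  0.03      ]
[0.4980331  0.08833952 0.024     ]
[0.49611098 0.08299809 0.094     ]
[ 0.55488523 -0.37869087  0.036     ]
[ 0.50063933 -0.15687093  0.04      ]
```

View pics/z1.png

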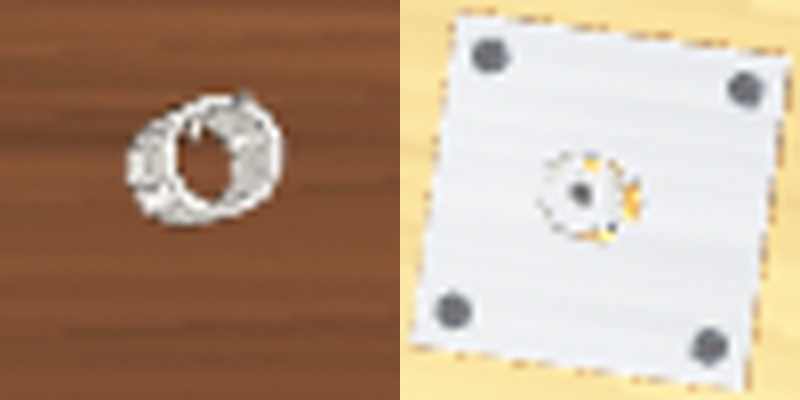

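```bash
python3 -m crank '[{"x":-0.03,"y":-0.03,"z":0.005,"claw":-1},{"x":-0.06,"y":-0.06,"z":0.008,"claw":-1},{"x":-0.088,"y":-0.09,"z":0.01,"claw":-1},{"x":-0.115,"y":-0.118,"z":0.015,"claw":-1},{"x":-0.142,"y":-0.146,"z":0.017,"claw":-1}]'
python3 -m crank '[{"x":-0.028,"y":-0.029,"claw":-1},{"x":-0.056,"y":-0.058,"z":0.008,"claw":-1},{"x":-0.085,"y":-0.087,"z":0.01,"claw":-1},{"x":-0.113,"y":-0.117,"z":0.015,"claw":-1},{"x":-0.142,"y":-0.146,"z":0.017,"claw":-1}]'
python3 -m crank '[{"x":-0.028,"y":-0.029,"claw":-1},{"x":-0.056,"y":-0.058,"z":0.008,"claw":-1},{"x":-0.085,"y":-0.087,"z":0.01,"claw":-1},{"x":-0.115,"y":-0.118,"z":0.015,"claw":-1},{"x":-0.142,"y":-0.146,"z":0.017,"claw":-1}]'
python3 -m crank '[{"az":-0.05,"claw":-1},{"az":-0.1,"claw":-1},{"az":-0.15,"claw":-1},{"az":-0.2,"claw":-1},{"az":-0.218,"claw":-1}]'
python3 -m crank '[{"az":-0.05,"claw":-1},{"az":-0.1,"claw":-1},{"az":-0.15,"claw":-1},{"az":-0.218,"claw":-1},{"az":-0.218,"claw":-1}]'
python3 - <<'E'
from h import *
import pickle
c=snap('wrist','w1.png'); pickle.dump(c,open('w1.pkl','wb'))
s=r.read_state(); print(s['time'],s['ee_pos'],s['eef_rot'],s['joint_positions']); print(c['eye'],proj(c,[.497,.085,.094],True))
E
```

```text
0.2 [ 0.28114664 -0.55792452  0.22206426] [ 8.51479004e-01 -5.24388520e-01 -3.79081130e-04 -2.04823400e-04] [ 1.08139649  0.33260478 -0.06467231  1.46064061  0.0216044   1.3499041
 -0.08848669]
[ 0.3432609  -0.52651196  0.38567383] [-23.54756748 -88.83606584]schema error: expected keys x, y, z, ax, ay, az, claw
schema error: expected keys x, y, z, ax, ay, az, claw
schema error: expected keys x, y, z, ax, ay, az, claw
schema error: expected keys x, y, z, ax, ay, az, claw
schema error: expected keys x, y, z, ax, ay, az, claw
```

View pics/w1.png

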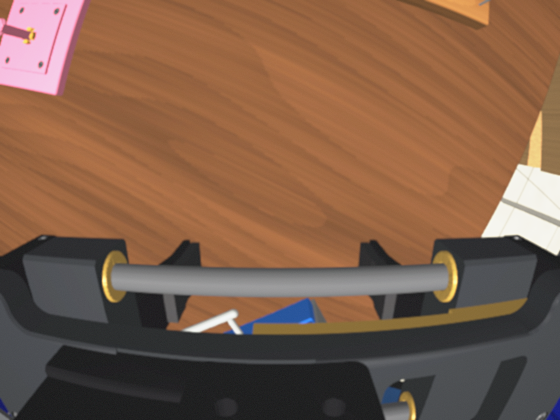

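All seven keys are required, so nothing moved. In the wrist view the gripper fills the rows below 240, and the area straight under the camera is clear.

```bash
python3 -m crank '[{"x":-0.03,"y":-0.03,"z":0.005,"ax":0,"ay":0,"az":0,"claw":-1},{"x":-0.06,"y":-0.06,"z":0.008,"ax":0,"ay":0,"az":0,"claw":-1},{"x":-0.088,"y":-0.09,"z":0.01,"ax":0,"ay":0,"az":0,"claw":-1},{"x":-0.115,"y":-0.118,"z":0.015,"ax":0,"ay":0,"az":0,"claw":-1},{"x":-0.142,"y":-0.146,"z":0.017,"ax":0,"ay":0,"az":0,"claw":-1}]'
python3 -m crank '[{"x":-0.028,"y":-0.029,"z":0,"ax":0,"ay":0,"az":0,"claw":-1},{"x":-0.056,"y":-0.058,"z":0.008,"ax":0,"ay":0,"az":0,"claw":-1},{"x":-0.085,"y":-0.087,"z":0.01,"ax":0,"ay":0,"az":0,"claw":-1},{"x":-0.113,"y":-0.117,"z":0.015,"ax":0,"ay":0,"az":0,"claw":-1},{"x":-0.142,"y":-0.146,"z":0.017,"ax":0,"ay":0,"az":0,"claw":-1}]'
python3 -m crank '[{"x":-0.028,"y":-0.029,"z":0,"ax":0,"ay":0,"az":0,"claw":-1},{"x":-0.056,"y":-0.058,"z":0.008,"ax":0,"ay":0,"az":0,"claw":-1},{"x":-0.085,"y":-0.087,"z":0.01,"ax":0,"ay":0,"az":0,"claw":-1},{"x":-0.115,"y":-0.118,"z":0.015,"ax":0,"ay":0,"az":0,"claw":-1},{"x":-0.142,"y":-0.146,"z":0.017,"ax":0,"ay":0,"az":0,"claw":-1}]'
python3 -m crank '[{"x":0,"y":0,"z":0,"ax":0,"ay":0,"az":-0.05,"claw":-1},{"x":0,"y":0,"z":0,"ax":0,"ay":0,"az":-0.1,"claw":-1},{"x":0,"y":0,"z":0,"ax":0,"ay":0,"az":-0.15,"claw":-1},{"x":0,"y":0,"z":0,"ax":0,"ay":0,"az":-0.2,"claw":-1},{"x":0,"y":0,"z":0,"ax":0,"ay":0,"az":-0.218,"claw":-1}]'
python3 -m crank '[{"x":0,"y":0,"z":0,"ax":0,"ay":0,"az":-0.05,"claw":-1},{"x":0,"y":0,"z":0,"ax":0,"ay":0,"az":-0.1,"claw":-1},{"x":0,"y":0,"z":0,"ax":0,"ay":0,"az":-0.15,"claw":-1},{"x":0,"y":0,"z":0,"ax":0,"ay":0,"az":-0.218,"claw":-1},{"x":0,"y":0,"z":0,"ax":0,"ay":0,"az":-0.218,"claw":-1}]'
python3 - <<'E'
from h import *
import pickle
c=snap('wrist','w2.png'); pickle.dump(c,open('w2.pkl','wb'))
s=r.read_state(); print(s['time'],s['ee_pos'],s['eef_rot'],s['joint_positions']); p=proj(c,[.497,.085,.094],True);print(c['eye'],p)
x,y=np.round(p).astype(int)
x=np.clip(x,70,490);y=np.clip(y,70,350)
cv2.imwrite('pics/w2z.png',cv2.resize(c['color'][y-70:y+70,x-70:x+70],(600,600),interpolation=cv2.INTER_CUBIC)); print(x,y)
E
```

```text
time: 0.62
ee_pos: [0.348, -0.3634, 0.205]
eef_rot: [0.852, -0.524, -0.0, 0.0]
ft_force: [0.4, -0.4, -0.0]
width: 0.0869
time: 1.03
ee_pos: [0.4143, -0.1712, 0.1882]
eef_rot: [0.851, -0.524, 0.0, 0.0]
ft_force: [1.1, -0.6, 0.4]
width: 0.0873
time: 1.45
ee_pos: [0.4807, 0.0214, 0.1713]
eef_rot: [0.851, -0.524, 0.0, 0.0]
ft_force: [1.2, -0.6, -0.2]
width: 0.087
time: 1.87
ee_pos: [0.4806, 0.0195, 0.1714]
eef_rot: [0.946, -0.325, -0.0, 0.0]
ft_force: [-0.7, 0.3, 0.6]
width: 0.0876
time: 2.28
ee_pos: [0.4806, 0.0193, 0.1715]
eef_rot: [0.994, -0.113, -0.0, 0.0]
ft_force: [0.0, -0.0, -0.4]
width: 0.0868
2.3333 [0.48063112 0.0193096  0.17148157] [ 9.93265863e-01 -1.15857327e-01 -3.49334725e-05  5.90761255e-05] [ 0.50320783  0.10000567 -0.66558631  1.86837361  0.06642     1.19531242
 -0.41657815]
[0.4964156  0.08715568 0.33517819] [280.85086789 130.74177262]
281 131
```

View pics/w2z.png

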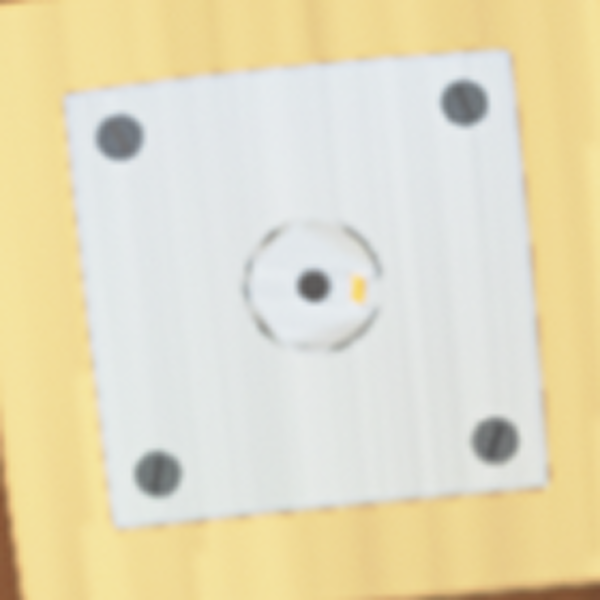

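The head is centred at crop (313,285), with the brass-coloured slot opening at (360,289), so the slot points right in the image. Next I'll measure it and move over the spring.

```bash
python3 -m crank '[{"x":0.014,"y":0.033,"z":0,"ax":0,"ay":0,"az":0,"claw":-1},{"x":0.028,"y":0.066,"z":0,"ax":0,"ay":0,"az":0,"claw":-1},{"x":0.042,"y":0.099,"z":0,"ax":0,"ay":0,"az":0,"claw":-1},{"x":0.056,"y":0.131,"z":0,"ax":0,"ay":0,"az":0,"claw":-1},{"x":0.069,"y":0.163,"z":0,"ax":0,"ay":0,"az":0,"claw":-1}]'
python3 -m crank '[{"x":0.015,"y":0.036,"z":0,"ax":0,"ay":0,"az":0,"claw":-1},{"x":0.03,"y":0.072,"z":0,"ax":0,"ay":0,"az":0,"claw":-1},{"x":0.046,"y":0.108,"z":0,"ax":0,"ay":0,"az":0,"claw":-1},{"x":0.069,"y":0.163,"z":0,"ax":0,"ay":0,"az":0,"claw":-1},{"x":0.069,"y":0.163,"z":0,"ax":0,"ay":0,"az":0,"claw":-1}]'
python3 - <<'E'
from h import *
import pickle
c=pickle.load(open('w2.pkl','rb')); k=140/600
f=lambda u,v,z: atz(c,211+u*k,61+v*k,z,True)
h=f(313,285.5,.094); print('head',h)
for u,v,z in [(360,289,.032),(382,288,.094)]:
    q=f(u,v,z); d=q-h; print('slot',q,np.degrees(np.arctan2(d[1],d[0])),np.hypot(d[0],d[1]))
# plate corners
for t in [(68,95),(508,52),(547,485),(116,527)]: print(f(*t,.024))
print('plate c',np.mean([f(*t,.024) for t in [(68,95),(508,52),(547,485),(116,527)]],0))
print('screws c',np.mean([f(*t,.024) for t in [(120,137),(464,103),(495,440),(158,473)]],0))
t=pickle.load(open('top0.pkl','rb'))
print('top dot',atz(t,210+180/8,202+193/8,.094), 'screws',np.mean([atz(t,210+(u-400)/8,202+v/8,.024) for u,v in [(490,55),(745,90),(453,310),(709,347)]],0))
print('spring top', atz(t,358+224/8,184+151/8,.062))
c=snap('wrist','w3.png'); pickle.dump(c,open('w3.pkl','wb'))
s=r.read_state(); print(s['time'],s['ee_pos'],s['eef_rot']); p=proj(c,[.556,-.262,.04],True);print(c['eye'],p)
x,y=np.round(p).astype(int)
x=np.clip(x,60,490);y=np.clip(y,60,350)
cv2.imwrite('pics/w3z.png',cv2.resize(c['color'][y-60:y+60,x-60:x+60],(600,600),interpolation=cv2.INTER_CUBIC)); print(x,y)
E
```

```text
time: 2.75
ee_pos: [0.5104, -0.157, 0.1716]
eef_rot: [0.993, -0.118, 0.0, 0.0]
ft_force: [0.5, 0.3, 0.1]
width: 0.0871
time: 3.17
ee_pos: [0.5388, -0.336, 0.1708]
eef_rot: [0.993, -0.121, -0.0, 0.001]
ft_force: [-1.2, -0.2, -0.6]
width: 0.0866
head [0.49979456 0.08673916 0.094     ]
slot [0.51037079 0.08367203 0.032     ] -16.172316365639173 0.011011995626909342
slot [0.51124382 0.08374152 0.094     ] -14.671825523049774 0.011835181452495751
[0.45774723 0.14153904 0.024     ]
[0.55490506 0.12925368 0.024     ]
[0.54281849 0.03134608 0.024     ]
[0.44504113 0.04371153 0.024     ]
plate c [0.50012798 0.08646258 0.024     ]
screws c [0.49999005 0.08657978 0.024     ]
top dot [0.49801671 0.08636964 0.094     ] screws [0.49797469 0.08620798 0.024     ]
spring top [ 0.55651874 -0.26144761  0.062     ]
3.2167 [ 0.53846387 -0.33771823  0.17047507] [ 9.92545559e-01 -1.21866188e-01 -5.18678620e-04  1.29486503e-03]
[ 0.55584333 -0.26815423  0.33436902] [278.07054227 120.74313801]
278 121
```

View pics/w3z.png

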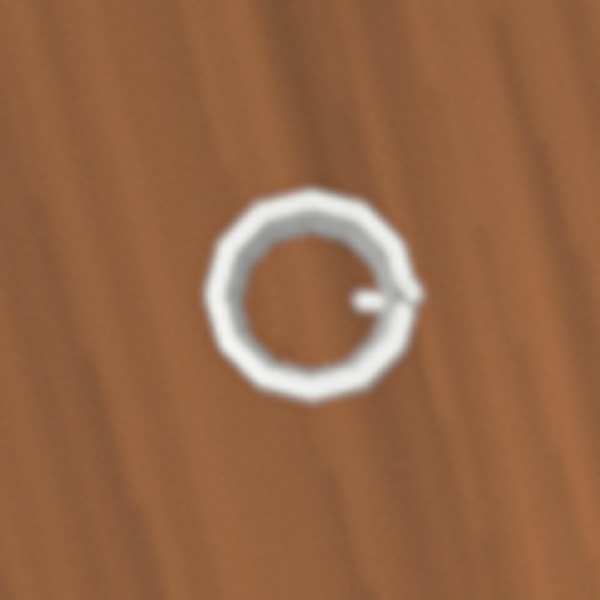

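The spring is seen squarely from above: ring centre at crop (311,295), leg tip at (420,295), tang at (365,300), so the tang points right in the image. The wrist and top cameras differ by about 2 mm. I'll turn 90° (the grip yaw I want anyway) and measure again, which separates out the wrist camera's bias.

```bash
python3 -m crank '[{"x":0.02,"y":-0.02,"z":0,"ax":0,"ay":0,"az":-0.06,"claw":-1},{"x":0.04,"y":-0.04,"z":0,"ax":0,"ay":0,"az":-0.12,"claw":-1},{"x":0.06,"y":-0.06,"z":0,"ax":0,"ay":0,"az":-0.18,"claw":-1},{"x":0.068,"y":-0.078,"z":0,"ax":0,"ay":0,"az":-0.24,"claw":-1},{"x":0.068,"y":-0.078,"z":0,"ax":0,"ay":0,"az":-0.3,"claw":-1}]'
python3 -m crank '[{"x":0,"y":0,"z":0,"ax":0,"ay":0,"az":-0.06,"claw":-1},{"x":0,"y":0,"z":0,"ax":0,"ay":0,"az":-0.12,"claw":-1},{"x":0,"y":0,"z":0,"ax":0,"ay":0,"az":-0.18,"claw":-1},{"x":0,"y":0,"z":0,"ax":0,"ay":0,"az":-0.24,"claw":-1},{"x":0,"y":0,"z":0,"ax":0,"ay":0,"az":-0.3,"claw":-1}]'
python3 -m crank '[{"x":0,"y":0,"z":0,"ax":0,"ay":0,"az":-0.06,"claw":-1},{"x":0,"y":0,"z":0,"ax":0,"ay":0,"az":-0.12,"claw":-1},{"x":0,"y":0,"z":0,"ax":0,"ay":0,"az":-0.185,"claw":-1},{"x":0,"y":0,"z":0,"ax":0,"ay":0,"az":-0.185,"claw":-1},{"x":0,"y":0,"z":0,"ax":0,"ay":0,"az":-0.185,"claw":-1}]'
cat >> h.py <<'E'
def ring(c,guess,z=.062,fish=True,rad=40):
    """outer circle of the bright top coil -> world centre at height z"""
    p=proj(c,guess,fish); x,y=np.round(p).astype(int)
    im=c['color'].astype(int); m=((im.min(2)>120)&(im.max(2)-im.min(2)<40)).astype(np.uint8)
    m2=np.zeros_like(m); m2[max(0,y-rad):y+rad,max(0,x-rad):x+rad]=m[max(0,y-rad):y+rad,max(0,x-rad):x+rad]
    cs,_=cv2.findContours(m2,cv2.RETR_EXTERNAL,cv2.CHAIN_APPROX_NONE); k=max(cs,key=cv2.contourArea)
    (u,v),ra=cv2.minEnclosingCircle(k); mo=cv2.moments(k); e=cv2.fitEllipse(k)
    return (u,v,ra),(mo['m10']/mo['m00'],mo['m01']/mo['m00']),e
E
python3 - <<'E'
from h import *
import pickle
c3=pickle.load(open('w3.pkl','rb'))
c=snap('wrist','w4.png'); pickle.dump(c,open('w4.pkl','wb'))
for q in (c3,c):
    a,b,e=ring(q,[.556,-.262,.062]); print(np.round(a,1),np.round(b,1),np.round(e[0],1),np.round(e[1],1)); 
    print('moment',atz(q,*b,.062,True),'ell',atz(q,*e[0],.062,True)); print(q['eye'])
s=r.read_state(); print(s['time'],s['ee_pos'],s['eef_rot'],s['joint_positions'])
p=proj(c,[.556,-.262,.04],True);x,y=np.round(p).astype(int);print(x,y)
cv2.imwrite('pics/w4z.png',cv2.resize(c['color'][y-60:y+60,x-60:x+60],(600,600),interpolation=cv2.INTER_CUBIC))
E
```

```text
time: 3.63
ee_pos: [0.6271, -0.2635, 0.1711]
eef_rot: [0.982, 0.187, 0.001, -0.002]
ft_force: [0.4, 0.8, -0.7]
width: 0.0867
time: 4.05
ee_pos: [0.6241, -0.2692, 0.1713]
eef_rot: [0.885, 0.466, -0.0, -0.0]
ft_force: [-0.5, -0.6, -0.8]
width: 0.0868
time: 4.47
ee_pos: [0.6241, -0.2692, 0.1713]
eef_rot: [0.786, 0.618, 0.0, -0.0]
ft_force: [-0.8, 0.4, -0.2]
width: 0.087
[280.2 119.3  21.8] [280.  119.6] [280.  119.6] [41.6 42.2]
moment [ 0.55774536 -0.26192719  0.062     ] ell [ 0.55775132 -0.26193347  0.062     ]
[ 0.55584333 -0.26815423  0.33436902]
[269.9 131.5  21.6] [269.7 131.2] [269.7 131.2] [41.2 41.9]
moment [ 0.55766642 -0.26091906  0.062     ] ell [ 0.55767157 -0.26091923  0.062     ]
[ 0.55726735 -0.25255808  0.33505695]
4.5167 [ 0.62411699 -0.26927337  0.17137915] [ 7.86424815e-01  6.17685994e-01  4.12019593e-06 -1.48981282e-04] [ 0.81043322  0.57612916 -0.69920101  1.33550863  0.3665667   1.35945318
  1.44738805]
269 130
```

View pics/w4z.png

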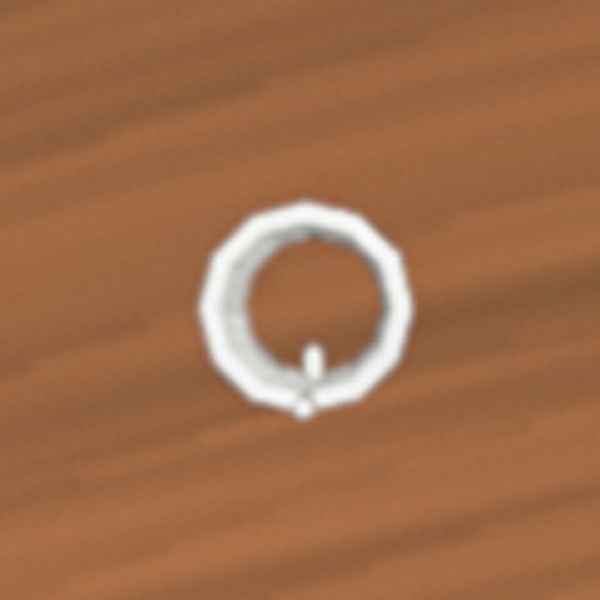

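The wrist bias comes out at only about 0.7 mm, leaving spring ≈ (0.557,−0.2615) and pin ≈ (0.499,0.087). The tang now points down in the image, across the jaw direction, which suits the grip. Descending, then gripping.

```bash
python3 -m crank '[{"x":-0.004,"y":-0.034,"z":0,"ax":0,"ay":0,"az":0,"claw":-1},{"x":-0.008,"y":-0.067,"z":0,"ax":0,"ay":0,"az":0,"claw":-1},{"x":-0.008,"y":-0.067,"z":0.02,"ax":0,"ay":0,"az":0,"claw":-1},{"x":-0.008,"y":-0.067,"z":0.04,"ax":0,"ay":0,"az":0,"claw":-1},{"x":-0.008,"y":-0.067,"z":0.05,"ax":0,"ay":0,"az":0,"claw":-1}]'
python3 -m crank '[{"x":0,"y":0,"z":0.025,"ax":0,"ay":0,"az":0,"claw":-1},{"x":0,"y":0,"z":0.05,"ax":0,"ay":0,"az":0,"claw":-1},{"x":0,"y":0,"z":0.07,"ax":0,"ay":0,"az":0,"claw":-0.6},{"x":0,"y":0,"z":0.088,"ax":0,"ay":0,"az":0,"claw":-0.4},{"x":0,"y":0,"z":0.088,"ax":0,"ay":0,"az":0,"claw":-0.1}]' 15
python3 - <<'E'
from h import *
import pickle
P=np.array([.557,-.2615,0])
for f,leg,tang,x0,y0 in [('w3',(420,295),(357,300),218,61),('w4',(303,408),(314,348),209,70)]:
    c=pickle.load(open(f+'.pkl','rb')); b=np.array([.0005,-.0003,0]) if f=='w3' else np.array([.0005,.0005,0])
    for n,(u,v),z in [('leg',leg,.074),('tang',tang,.00175)]:
        d=atz(c,x0+u/5,y0+v/5,z,True)-b-P; print(f,n,np.degrees(np.arctan2(d[1],d[0])),np.hypot(d[0],d[1]))
s=r.read_state(); print(s['time'],s['ee_pos'],s['eef_rot'],s['width'])
E
```

```text
time: 4.93
ee_pos: [0.5558, -0.2619, 0.1199]
eef_rot: [0.786, 0.618, -0.001, -0.0]
ft_force: [-1.0, 0.3, -1.1]
width: 0.0872
time: 5.35
ee_pos: [0.5553, -0.2608, 0.0299]
eef_rot: [0.785, 0.619, -0.001, -0.002]
ft_force: [-0.6, 0.3, -0.9]
width: 0.0742
w3 leg -15.634390149088027 0.01769189717019988
w3 tang -13.939050772722995 0.009863221822032408
w4 leg -12.622466997481819 0.01643254517236946
w4 tang -11.072860514552533 0.009272433794235247
5.35 [ 0.5552654  -0.26076408  0.02994754] [ 0.78531029  0.61909642 -0.00111845 -0.00247363] 0.07416224139650464
```

```bash
python3 -m crank '[{"x":0,"y":0.001,"z":0,"ax":0,"ay":0,"az":0,"claw":0},{"x":0,"y":0.0015,"z":0,"ax":0,"ay":0,"az":0,"claw":0.1},{"x":0,"y":0.0015,"z":0,"ax":0,"ay":0,"az":0,"claw":0.3},{"x":0,"y":0.0015,"z":0,"ax":0,"ay":0,"az":0,"claw":1},{"x":0,"y":0.0015,"z":0,"ax":0,"ay":0,"az":0,"claw":1}]' 25
python3 -m crank '[{"x":0,"y":0,"z":0,"ax":0,"ay":0,"az":0,"claw":1},{"x":0,"y":0,"z":0,"ax":0,"ay":0,"az":0,"claw":1},{"x":0,"y":0,"z":0,"ax":0,"ay":0,"az":0,"claw":1},{"x":0,"y":0,"z":0,"ax":0,"ay":0,"az":0,"claw":1},{"x":0,"y":0,"z":0,"ax":0,"ay":0,"az":0,"claw":1}]'
python3 -m crank '[{"x":0,"y":0,"z":-0.02,"ax":0,"ay":0,"az":0,"claw":1},{"x":0,"y":0,"z":-0.05,"ax":0,"ay":0,"az":0,"claw":1},{"x":0,"y":0,"z":-0.08,"ax":0,"ay":0,"az":0,"claw":1},{"x":0,"y":0,"z":-0.11,"ax":0,"ay":0,"az":0,"claw":1},{"x":0,"y":0,"z":-0.13,"ax":0,"ay":0,"az":0,"claw":1}]'
python3 -c "
from h import *
s=r.read_state(); print(s['time'],s['ee_pos'],s['eef_rot'],s['width'],s['joint_positions'])"
```

```text
time: 5.77
ee_pos: [0.5591, -0.2623, 0.0345]
eef_rot: [0.785, 0.62, 0.0, 0.001]
ft_force: [-0.3, -0.1, 0.1]
width: 0.0413
time: 6.18
ee_pos: [0.5588, -0.2621, 0.0337]
eef_rot: [0.784, 0.62, 0.0, 0.0]
ft_force: [0.9, 0.0, 1.0]
width: 0.0337
time: 6.6
ee_pos: [0.5591, -0.262, 0.1663]
eef_rot: [0.784, 0.62, 0.0, 0.001]
ft_force: [0.6, -0.2, -0.5]
width: 0.0334
6.6 [ 0.55910755 -0.26204136  0.16633351] [7.84396315e-01 6.20259121e-01 4.10883544e-04 9.35363461e-04] 0.033415418098001436 [ 0.92507794  0.4465487  -0.73431249  1.52749047  0.3070128   1.28380685
  1.49098423]
```

The spring is gripped, with the opening at 33.5 mm. Carrying it over the pin, then checking from the side.

```bash
python3 -m crank '[{"x":0.025,"y":-0.01,"z":0,"ax":0,"ay":0,"az":0,"claw":1},{"x":0.058,"y":-0.024,"z":0,"ax":0,"ay":0,"az":0,"claw":1},{"x":0.093,"y":-0.039,"z":0,"ax":0,"ay":0,"az":0,"claw":1},{"x":0.128,"y":-0.054,"z":0,"ax":0,"ay":0,"az":0,"claw":1},{"x":0.163,"y":-0.0684,"z":0,"ax":0,"ay":0,"az":0,"claw":1}]'
python3 -m crank '[{"x":0.035,"y":-0.015,"z":0,"ax":0,"ay":0,"az":0,"claw":1},{"x":0.07,"y":-0.03,"z":0,"ax":0,"ay":0,"az":0,"claw":1},{"x":0.105,"y":-0.045,"z":0,"ax":0,"ay":0,"az":0,"claw":1},{"x":0.14,"y":-0.058,"z":0,"ax":0,"ay":0,"az":0,"claw":1},{"x":0.163,"y":-0.0684,"z":0,"ax":0,"ay":0,"az":0,"claw":1}]'
python3 -m crank '[{"x":0,"y":0,"z":0.005,"ax":0,"ay":0,"az":0,"claw":1},{"x":0,"y":0,"z":0.01,"ax":0,"ay":0,"az":0,"claw":1},{"x":0,"y":0,"z":0.018,"ax":0,"ay":0,"az":0,"claw":1},{"x":0,"y":0,"z":0.018,"ax":0,"ay":0,"az":0,"claw":1},{"x":0,"y":0,"z":0.018,"ax":0,"ay":0,"az":0,"claw":1}]'
python3 - <<'E'
from h import *
import pickle
s=r.read_state(); print(s['time'],s['ee_pos'],s['eef_rot'],s['width'],s['ft_force'],s['joint_positions'])
c=snap('side','s1.png'); pickle.dump(c,open('s1.pkl','wb')); w=snap('wrist','w5.png'); pickle.dump(w,open('w5.pkl','wb'))
x,y=np.round(proj(c,[.499,.087,.11])).astype(int); print(x,y, proj(c,[.499,.0868,.094]),proj(c,[.499,.0868,.024]))
a=cv2.resize(c['color'][y-40:y+40,x-40:x+40],(400,400),interpolation=cv2.INTER_CUBIC)
b=cv2.resize(w['color'][60:340,140:420],(400,400),interpolation=cv2.INTER_CUBIC); cv2.imwrite('pics/z5.png',np.hstack([a,b]))
E
```

```text
time: 7.02
ee_pos: [0.5287, -0.0861, 0.1633]
eef_rot: [0.785, 0.62, -0.0, -0.0]
ft_force: [1.2, 1.0, 0.4]
width: 0.0338
time: 7.43
ee_pos: [0.4996, 0.0904, 0.1637]
eef_rot: [0.784, 0.621, 0.0, -0.0]
ft_force: [0.9, 0.3, -1.5]
width: 0.0338
time: 7.85
ee_pos: [0.5005, 0.0854, 0.1448]
eef_rot: [0.785, 0.619, -0.001, -0.0]
ft_force: [-0.2, -0.1, -1.1]
width: 0.0337
7.85 [0.50049412 0.08540996 0.14475979] [ 7.85044946e-01  6.19438346e-01 -6.43687260e-04 -3.91363020e-04] 0.03369966035102808 [-0.24421242 -0.14478236 -1.12807402] [ 0.58402392  0.25660818 -0.94184945  1.82646038  0.22417776  1.17261656
  0.90565763]
264 193 [264.08972039 198.46649768] [264.95472426 221.00962558]
```

View pics/z5.png

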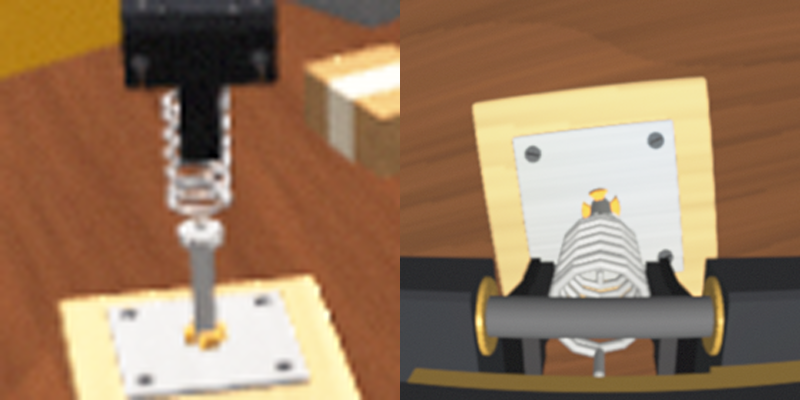

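The wrist view shows the collar and its notches just beyond the spring. In the side view the spring (crop x≈199) sits above the head (x≈201), about 17 mm clear. Now a gentle descent with a small yaw trim.

```bash
python3 -m crank '[{"x":0,"y":0,"z":0.004,"ax":0,"ay":0,"az":0.017,"claw":1},{"x":0,"y":0,"z":0.008,"ax":0,"ay":0,"az":0.017,"claw":1},{"x":0,"y":0,"z":0.012,"ax":0,"ay":0,"az":0.017,"claw":1},{"x":0,"y":0,"z":0.014,"ax":0,"ay":0,"az":0.017,"claw":1},{"x":0,"y":0,"z":0.016,"ax":0,"ay":0,"az":0.017,"claw":1}]'
python3 -m crank '[{"x":0,"y":0,"z":0.001,"ax":0,"ay":0,"az":0,"claw":1},{"x":0,"y":0,"z":0.002,"ax":0,"ay":0,"az":0,"claw":1},{"x":0,"y":0,"z":0.003,"ax":0,"ay":0,"az":0,"claw":1},{"x":0,"y":0,"z":0.004,"ax":0,"ay":0,"az":0,"claw":1},{"x":0,"y":0,"z":0.004,"ax":0,"ay":0,"az":0,"claw":1}]'
python3 - <<'E'
from h import *
import pickle
s=r.read_state(); print(s['time'],s['ee_pos'],s['eef_rot'],s['width'],s['ft_force'],s['torque'])
w=pickle.load(open('w5.pkl','rb'))
u,v=proj(w,[.4993,.087,.032],True); print(u,v)
x,y=int(u),int(v); b=cv2.resize(w['color'][y-25:y+25,x-25:x+25],(400,400),interpolation=cv2.INTER_CUBIC)
w=snap('wrist','w6.png'); a=cv2.resize(w['color'][150:290,210:350],(400,400),interpolation=cv2.INTER_CUBIC); cv2.imwrite('pics/z6.png',np.hstack([b,a]))
E
```

```text
time: 8.37
ee_pos: [0.5006, 0.0866, 0.1293]
eef_rot: [0.795, 0.607, -0.0, -0.0]
ft_force: [-0.6, 0.2, -0.8]
width: 0.0339
time: 8.78
ee_pos: [0.5007, 0.0867, 0.1254]
eef_rot: [0.795, 0.607, -0.0, 0.0]
ft_force: [-0.4, -0.3, -1.7]
width: 0.0338
8.7833 [0.50065009 0.08673147 0.12541569] [ 7.94844578e-01  6.06813063e-01 -6.02234127e-05  3.01557088e-06] 0.03377556098381711 [-0.35926813 -0.26196073 -1.68418152] [ 0.08929263 -0.14331864 -0.00521181]
280.0818658382817 205.81166386471713
```

View pics/z6.png

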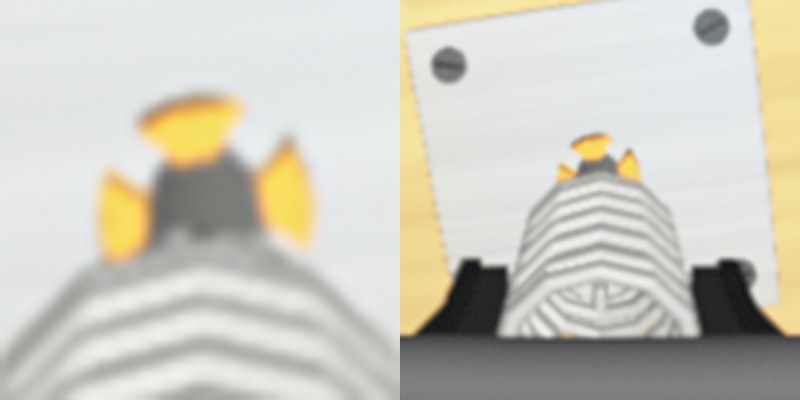

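The tang enters with only about 1–2 N. From the crop, the collar notches lie at image angles of about 54° and 144°, which puts one at roughly −49° world, or 34° from the slot. Going on down in small steps.

```bash
python3 -m crank '[{"x":0,"y":0,"z":0.001,"ax":0,"ay":0,"az":0,"claw":1},{"x":0,"y":0,"z":0.002,"ax":0,"ay":0,"az":0,"claw":1},{"x":0,"y":0,"z":0.003,"ax":0,"ay":0,"az":0,"claw":1},{"x":0,"y":0,"z":0.004,"ax":0,"ay":0,"az":0,"claw":1},{"x":0,"y":0,"z":0.004,"ax":0,"ay":0,"az":0,"claw":1}]'
python3 -c "
from h import *
s=r.read_state(); print(s['ft_force'],s['torque'])"
```

```text
time: 9.25
ee_pos: [0.5006, 0.0867, 0.1213]
eef_rot: [0.795, 0.607, -0.0, -0.0]
ft_force: [0.3, 0.5, -1.4]
width: 0.0336
[ 0.32560963  0.45455767 -1.44784724] [ 0.03371448 -0.16819356  0.01874309]
```

```bash
python3 -m crank '[{"x":0,"y":0,"z":0.001,"ax":0,"ay":0,"az":0,"claw":1},{"x":0,"y":0,"z":0.002,"ax":0,"ay":0,"az":0,"claw":1},{"x":0,"y":0,"z":0.004,"ax":0,"ay":0,"az":0,"claw":1},{"x":0,"y":0,"z":0.006,"ax":0,"ay":0,"az":0,"claw":1},{"x":0,"y":0,"z":0.006,"ax":0,"ay":0,"az":0,"claw":1}]'
python3 -m crank '[{"x":0,"y":0,"z":0.001,"ax":0,"ay":0,"az":0,"claw":1},{"x":0,"y":0,"z":0.002,"ax":0,"ay":0,"az":0,"claw":1},{"x":0,"y":0,"z":0.004,"ax":0,"ay":0,"az":0,"claw":1},{"x":0,"y":0,"z":0.006,"ax":0,"ay":0,"az":0,"claw":1},{"x":0,"y":0,"z":0.006,"ax":0,"ay":0,"az":0,"claw":1}]'
```

```text
time: 9.67
ee_pos: [0.5004, 0.0867, 0.1151]
eef_rot: [0.795, 0.607, -0.0, -0.0]
ft_force: [0.4, -0.1, -1.9]
width: 0.034
time: 10.08
ee_pos: [0.5005, 0.0867, 0.1091]
eef_rot: [0.795, 0.607, -0.0, -0.0]
ft_force: [-0.4, -0.6, -0.9]
width: 0.0339
```

The foot is below the head, and force stays flat. Turning 34° toward the notch.

```bash
python3 -m crank '[{"x":0,"y":0,"z":0,"ax":0,"ay":0,"az":0.03,"claw":1},{"x":0,"y":0,"z":0,"ax":0,"ay":0,"az":0.06,"claw":1},{"x":-0.0005,"y":0,"z":0,"ax":0,"ay":0,"az":0.09,"claw":1},{"x":-0.0005,"y":0,"z":0,"ax":0,"ay":0,"az":0.12,"claw":1},{"x":-0.0005,"y":0,"z":0,"ax":0,"ay":0,"az":0.148,"claw":1}]'
python3 -m crank '[{"x":0,"y":0,"z":0,"ax":0,"ay":0,"az":0.03,"claw":1},{"x":0,"y":0,"z":0,"ax":0,"ay":0,"az":0.06,"claw":1},{"x":-0.0005,"y":0,"z":0,"ax":0,"ay":0,"az":0.1,"claw":1},{"x":-0.0005,"y":0,"z":0,"ax":0,"ay":0,"az":0.148,"claw":1},{"x":-0.0005,"y":0,"z":0,"ax":0,"ay":0,"az":0.148,"claw":1}]'
python3 -m crank '[{"x":0,"y":0,"z":0.005,"ax":0,"ay":0,"az":0,"claw":1},{"x":0,"y":0,"z":0.012,"ax":0,"ay":0,"az":0,"claw":1},{"x":0,"y":0,"z":0.02,"ax":0,"ay":0,"az":0,"claw":1},{"x":0,"y":0,"z":0.026,"ax":0,"ay":0,"az":0,"claw":1},{"x":0,"y":0,"z":0.03,"ax":0,"ay":0,"az":0,"claw":1}]'
python3 -c "
from h import *
s=r.read_state(); print(s['time'],s['ee_pos'],s['eef_rot'],s['ft_force'],s['torque'],s['joint_positions'])"
```

```text
time: 10.5
ee_pos: [0.5006, 0.0863, 0.1095]
eef_rot: [0.876, 0.482, -0.0, 0.0]
ft_force: [0.1, -0.4, -0.6]
width: 0.0336
time: 10.92
ee_pos: [0.5003, 0.0859, 0.1096]
eef_rot: [0.938, 0.346, 0.0, 0.0]
ft_force: [0.5, -0.5, -1.3]
width: 0.0339
time: 11.33
ee_pos: [0.4997, 0.0857, 0.0782]
eef_rot: [0.937, 0.349, -0.001, -0.0]
ft_force: [0.4, -0.2, -1.1]
width: 0.0342
11.3333 [0.49968237 0.08572944 0.07818728] [ 9.37134295e-01  3.48968096e-01 -7.15576953e-04 -2.61968875e-04] [ 0.35394254 -0.22226353 -1.08335424] [ 0.07684621 -0.15198057  0.04997783] [ 0.45850832  0.316326   -0.81130929  1.89826731  0.26430017  1.03872066
  0.2487925 ]
```

```bash
python3 -m crank '[{"x":0,"y":0,"z":0.003,"ax":0,"ay":0,"az":0,"claw":1},{"x":0,"y":0,"z":0.006,"ax":0,"ay":0,"az":0,"claw":1},{"x":0,"y":0,"z":0.009,"ax":0,"ay":0,"az":0,"claw":1},{"x":0,"y":0,"z":0.011,"ax":0,"ay":0,"az":0,"claw":1},{"x":0,"y":0,"z":0.011,"ax":0,"ay":0,"az":0,"claw":1}]'
python3 -m crank '[{"x":0,"y":0,"z":0.001,"ax":0,"ay":0,"az":0,"claw":1},{"x":0,"y":0,"z":0.002,"ax":0,"ay":0,"az":0,"claw":1},{"x":0,"y":0,"z":0.003,"ax":0,"ay":0,"az":0,"claw":1},{"x":0,"y":0,"z":0.004,"ax":0,"ay":0,"az":0,"claw":1},{"x":0,"y":0,"z":0.004,"ax":0,"ay":0,"az":0,"claw":1}]'
python3 -c "
from h import *
s=r.read_state(); print(s['time'],s['ee_pos'],s['eef_rot'],s['ft_force'],s['torque'])"
```

```text
time: 11.75
ee_pos: [0.5002, 0.0858, 0.0682]
eef_rot: [0.937, 0.349, -0.0, -0.0]
ft_force: [0.2, 0.2, -0.7]
width: 0.0335
time: 12.17
ee_pos: [0.5002, 0.0858, 0.0644]
eef_rot: [0.937, 0.349, -0.0, 0.0]
ft_force: [0.1, 0.0, -0.8]
width: 0.0336
12.1667 [0.5002361  0.08581234 0.06440867] [ 9.37290795e-01  3.48548358e-01 -6.11163841e-05  5.82253829e-05] [ 0.10559803  0.01640037 -0.81082907] [ 0.0142495  -0.09980532  0.0116695 ]
```

```bash
python3 -m crank '[{"x":0,"y":0,"z":0.001,"ax":0,"ay":0,"az":0,"claw":1},{"x":0,"y":0,"z":0.002,"ax":0,"ay":0,"az":0,"claw":1},{"x":0,"y":0,"z":0.003,"ax":0,"ay":0,"az":0,"claw":1},{"x":0,"y":0,"z":0.003,"ax":0,"ay":0,"az":0,"claw":1},{"x":0,"y":0,"z":0.003,"ax":0,"ay":0,"az":0,"claw":1}]'
python3 -c "
from h import *
s=r.read_state(); print(s['time'],s['ee_pos'],s['ft_force'],s['torque'])"
```

```text
time: 12.58
ee_pos: [0.5002, 0.0858, 0.0615]
eef_rot: [0.937, 0.349, -0.0, 0.0]
ft_force: [0.2, -0.4, -0.9]
width: 0.0338
12.5833 [0.50023633 0.08581968 0.06145881] [ 0.20363384 -0.44382509 -0.93409829] [ 0.00661614 -0.15433803  0.0250452 ]
```

There's no force 4 mm below the collar's top, so the tang is in a notch. Going on to the plate.

```bash
python3 -m crank '[{"x":0,"y":0,"z":0.001,"ax":0,"ay":0,"az":0,"claw":1},{"x":0,"y":0,"z":0.002,"ax":0,"ay":0,"az":0,"claw":1},{"x":0,"y":0,"z":0.003,"ax":0,"ay":0,"az":0,"claw":1},{"x":0,"y":0,"z":0.003,"ax":0,"ay":0,"az":0,"claw":1},{"x":0,"y":0,"z":0.003,"ax":0,"ay":0,"az":0,"claw":1}]'
python3 -m crank '[{"x":0,"y":0,"z":0.0005,"ax":0,"ay":0,"az":0,"claw":1},{"x":0,"y":0,"z":0.001,"ax":0,"ay":0,"az":0,"claw":1},{"x":0,"y":0,"z":0.001,"ax":0,"ay":0,"az":0,"claw":1},{"x":0,"y":0,"z":0.001,"ax":0,"ay":0,"az":0,"claw":1},{"x":0,"y":0,"z":0.001,"ax":0,"ay":0,"az":0,"claw":1}]'
```

```text
time: 13.0
ee_pos: [0.5003, 0.0859, 0.0585]
eef_rot: [0.937, 0.349, 0.0, 0.0]
ft_force: [-0.4, 0.3, -0.4]
width: 0.0337
time: 13.42
ee_pos: [0.5004, 0.0859, 0.0576]
eef_rot: [0.937, 0.349, 0.0, 0.0]
ft_force: [-0.4, -0.6, 0.6]
width: 0.0338
```

```bash
python3 -m crank '[{"x":0,"y":0,"z":0.0005,"ax":0,"ay":0,"az":0,"claw":1},{"x":0,"y":0,"z":0.001,"ax":0,"ay":0,"az":0,"claw":1},{"x":0,"y":0,"z":0.001,"ax":0,"ay":0,"az":0,"claw":1},{"x":0,"y":0,"z":0.001,"ax":0,"ay":0,"az":0,"claw":1},{"x":0,"y":0,"z":0.001,"ax":0,"ay":0,"az":0,"claw":1}]'
python3 -c "
from h import *
s=r.read_state(); print(s['ft_force'],s['torque'])
w=snap('wrist','w7.png')
cv2.imwrite('pics/z7.png',cv2.resize(w['color'][120:330,140:420],(800,600)))"
```

```text
time: 13.83
ee_pos: [0.5004, 0.0859, 0.0566]
eef_rot: [0.937, 0.349, 0.0, 0.0]
ft_force: [-0.6, -1.1, 3.0]
width: 0.0334
[-0.58860011 -1.08397545  3.02897509] [0.0108718  0.02052813 0.01662366]
```

View pics/z7.png

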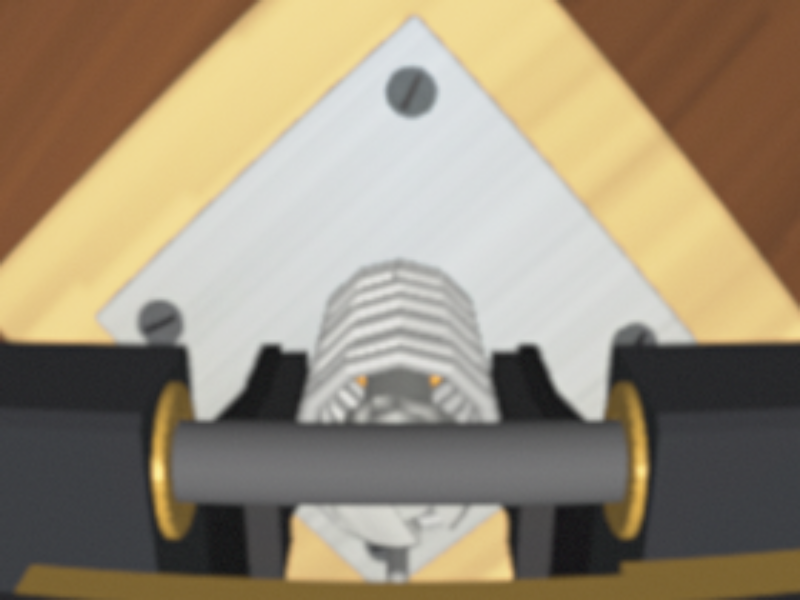

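The coil rests on the plate, with force rising about 2 N/mm there, and 3 N in all. Relieving that millimetre, then releasing and rising straight up.

```bash
python3 -m crank '[{"x":0,"y":0,"z":-0.0005,"ax":0,"ay":0,"az":0,"claw":1},{"x":0,"y":0,"z":-0.001,"ax":0,"ay":0,"az":0,"claw":1},{"x":0,"y":0,"z":-0.001,"ax":0,"ay":0,"az":0,"claw":0.15},{"x":0,"y":0,"z":-0.001,"ax":0,"ay":0,"az":0,"claw":0},{"x":0,"y":0,"z":-0.001,"ax":0,"ay":0,"az":0,"claw":-0.2}]' 10
python3 -m crank '[{"x":0,"y":0,"z":0,"ax":0,"ay":0,"az":0,"claw":-0.4},{"x":0,"y":0,"z":0,"ax":0,"ay":0,"az":0,"claw":-0.6},{"x":0,"y":0,"z":0,"ax":0,"ay":0,"az":0,"claw":-0.6},{"x":0,"y":0,"z":0,"ax":0,"ay":0,"az":0,"claw":-0.6},{"x":0,"y":0,"z":0,"ax":0,"ay":0,"az":0,"claw":-0.6}]'
python3 -m crank '[{"x":0,"y":0,"z":-0.02,"ax":0,"ay":0,"az":0,"claw":-0.6},{"x":0,"y":0,"z":-0.045,"ax":0,"ay":0,"az":0,"claw":-0.6},{"x":0,"y":0,"z":-0.07,"ax":0,"ay":0,"az":0,"claw":-0.6},{"x":0,"y":0,"z":-0.1,"ax":0,"ay":0,"az":0,"claw":-0.6},{"x":0,"y":0,"z":-0.12,"ax":0,"ay":0,"az":0,"claw":-0.6}]'
python3 -m crank '[{"x":0,"y":0.03,"z":0,"ax":0,"ay":0,"az":0,"claw":-0.6},{"x":0,"y":0.06,"z":0,"ax":0,"ay":0,"az":0,"claw":-0.6},{"x":0,"y":0.08,"z":0,"ax":0,"ay":0,"az":0,"claw":-0.6},{"x":0,"y":0.08,"z":0,"ax":0,"ay":0,"az":0,"claw":-0.6},{"x":0,"y":0.08,"z":0,"ax":0,"ay":0,"az":0,"claw":-0.6}]'
python3 - <<'E'
from h import *
w=snap('wrist','w8.png'); c=snap('side','s8.png'); s=r.read_state(); print(s['time'],s['ee_pos'],s['ft_force'])
x,y=np.round(proj(w,[.4993,.087,.06],True)).astype(int); print(x,y)
y=max(y,50)
a=cv2.resize(w['color'][y-50:y+50,x-50:x+50],(400,400),interpolation=cv2.INTER_CUBIC)
x,y=np.round(proj(c,[.499,.087,.05])).astype(int)
b=cv2.resize(c['color'][y-35:y+35,x-35:x+35],(400,400),interpolation=cv2.INTER_CUBIC)
cv2.imwrite('pics/z8.png',np.hstack([a,b]))
E
```

```text
time: 14.3
ee_pos: [0.5002, 0.0858, 0.0574]
eef_rot: [0.937, 0.348, -0.0, 0.0]
ft_force: [-0.7, -0.4, 0.2]
width: 0.0438
time: 14.72
ee_pos: [0.5003, 0.0858, 0.0575]
eef_rot: [0.937, 0.349, 0.0, 0.0]
ft_force: [0.0, -1.2, 0.2]
width: 0.0683
time: 15.13
ee_pos: [0.5008, 0.0862, 0.18]
eef_rot: [0.937, 0.349, 0.001, 0.0]
ft_force: [0.7, 0.5, -0.0]
width: 0.0696
time: 15.55
ee_pos: [0.5527, 0.0246, 0.1772]
eef_rot: [0.938, 0.348, -0.0, -0.0]
ft_force: [-0.6, 0.1, -0.3]
width: 0.0694
15.65 [0.55205348 0.02636943 0.17745731] [-0.07261177  0.41397362  1.08555112]
279 113
```

View pics/z8.png

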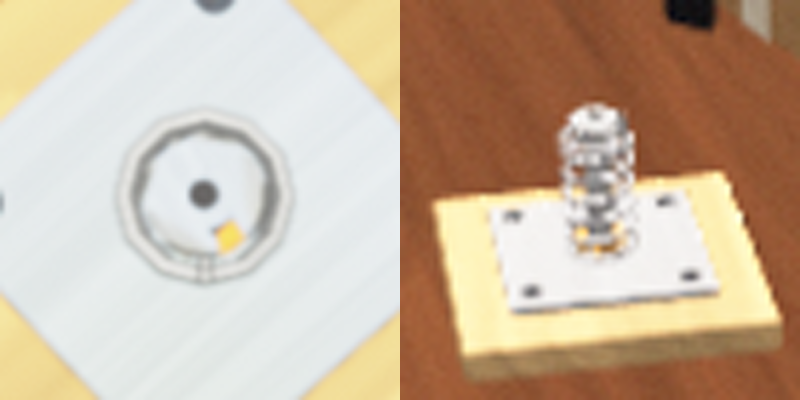

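The spring stands upright round the pin. Its ring is centred at crop (205,195), concentric with the head dot at (204,193), and its lowest coil is on the plate. The leg at (205,268) is about 35–40° from the slot, as expected for the notch. Handing in.

```bash
python3 -c "
from h import *
print(close_job())"
```

```text
the job is handed in; nothing more can be done
None
```

The bright tang spring is fitted on the floor pivot and released, and I handed the job in at about 15.7 s of the 72 s allowed.

I gripped the spring high on its coils, passed the tang through the head's slot, then turned it 34° below the head. It went straight down into a collar notch and onto the plate, so no forcing was needed. The sensor showed under 2 N on the way down. I also pressed about 1 mm at the bottom, reaching 3 N, to confirm it was seated, then relieved that before letting go.

**Last checks:**
- **Height:** plate contact came with the TCP at 57.6 mm, against an expected 57.7 mm for fully home.
- **Tang in the notch:** I did not see it directly. I judged it from the lack of force from the collar's top down to the plate, and from the leg standing 35–40° off the slot.
- **Position:** the final wrist and side pictures show the spring upright, concentric with the pin head and on the plate, with the gripper clear.
- **Other items:** the robot's path kept clear of them, but I took no final overview picture to confirm it.

**Disagreements and mistakes:** the top and wrist cameras disagreed by about 1–2 mm on the pin; I used a position between them, mostly the bias-corrected wrist reading, and the fit confirmed it. My first set of moves was refused for missing keys, and nothing moved.

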